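# Unlatch and open the garlic keeper

## Robot

A 7-joint arm with a two-finger parallel gripper is mounted at the origin on a cart in front of the work surface, level with it; the furniture and walls round the work are solid. World frame = base frame: x ahead of the robot, y to its left, z up, the work surface at z = 0. Lengths are in mm, angles in degrees, forces in N, time in s.
With the tool pointing down it reaches from about 425 to 1025 mm from the base axis. Payload 3.6 kg.
Tool frame: the origin (TCP) lies midway between the tips of the shut fingers; the grasp point (between the pads) lies 19 mm behind it; z points along the fingers, y is the direction in which the jaws open and shut (so a half turn about z gives the same grasp; the last joint's range is limited). The gripper opens to 85 mm and grips with 20 to 120 N. Pads are 22 mm wide; open, the fingers measure 114 mm over their backs; the gripper's body (76 mm by 85 mm) begins 54 mm behind the grasp point. The pads swing forward as they close: fully open they stand 13 mm farther back than shut.
Start: joints at [61.507, 33.873, 2.773, 92.16, -1.908, 54.013, -1.931], TCP at [284.866, -666.694, 231.302] pointing down, gripper open.
Joint ranges: [-153.93, 153.93], [-27.13, 128.08], [-72.61, 78.16], [10.71, 143.7], [-87.88, 267.88], [4.46, 118.87], [-176.78, 176.78]. Speed limits (degrees/s): [147.25, 147.25, 180, 180, 180, 180, 180].

## Interface

Orientations are given as a 3x3 rotation matrix whose columns are the frame's x, y, z axes.
In Python, from bench import * gives the robot as it stands. The module is installed in compiled form; this text tells all that it offers.
- The arm moves only by the tool drive_tool, never from a script. Its argument "rows" is a list of rows, each an object of numbers: "dx", "dy", "dz": the shift along the tool's x, y, z in m; "wx", "wy", "wz": the turn, a rotation vector about the tool's x, y, z in degrees. A call has 1 to 8 rows; each row is the pose to reach, as a shift and turn from the pose measured when the call began, along the tool's axes at that moment; what a row does not reach only later rows make up. A row lasts 1/12 s, in which the tool goes at most 41.7 mm and 7.16 degrees, less where a joint would pass 70% of its speed; a pose out of reach is approached as far as the arm can. A call with a gripper value outside its range is refused whole. "gripper" is the opening in per cent of the stroke, from 0 (shut) to 100 (fully open), set as the call begins (left out, the last holds). The fingers move at their own pace and stop on an object; "newtons" is the grip in N (left out, the last holds). Time passes only in rows, so rows that repeat a pose let the fingers close. It gives the time, the measured TCP pose, the force and the opening at its end, in the units of the state.
- sense(): the state, without advancing time (a new reading comes with each control period).
- grab_frame(name): name is "scene" or "top"; returns a dict with "pixels" (480x640x3 uint8, red, green, blue), "depth" (480x640 float32, mm along the optical axis (not along the pixel's ray), 0 where there is no reading), "fovy" (degrees; the focal length in pixels is half the picture's height over the tangent of half this angle, whatever the lens; pixels are square), "cx", "cy" (the principal point, pixels), "R" (3x3) and "t" (3): a world point X has camera coordinates R X + t. Camera axes: x right, y down, z forward; pixel columns grow to the right and rows downward; lengths in mm; the calibration is good to about 2 mm. A picture is of the moment at which its call begins.
- sign_off(): hands the job in, once; it reports no verdict.
The state is a dict: "clock": time; "joints": joint angles; "joint_vel": joint speeds; "tau": joint torques, N m; "position": TCP position; "orientation": TCP orientation; "contact_force": force on the tool from outside, world axes, zero at the start; "torque": the same for the moment, N m; "finger_gap": finger opening in mm.
Only numpy, scipy, OpenCV 4.12 (cv2) and the standard library are available. Lean on these libraries where they do the work, as an engineer would, in place of code of your own. Each camera call takes 0.05 s, during which the arm holds its last target.

## Task

I need the garlic from the larger wooden keeper box, the one whose lid has a straight bar handle. Slide its steel latch fully back to free the lid, then slide the lid all the way open, and let go. Leave the smaller box, with the round knob on its lid, latched and shut.

Things in the scene. Friction and masses are not known exactly. Their poses are not given: they have to be found in the camera images.
- keeper_latch_tab (a point): Upright steel tab of the larger box's latch, 14 (x) x 20 (y) x 34 mm tall; point at its centre, 98 mm above the worktop. Axes of the box: x = lid's opening direction, y = latch's freeing direction, z up. Its bolt blocks the lid's rear edge; slides only along +y, 34 mm from latched (start, within 4 mm) to fully back, clear of the lid after 20; friction 1.5 N, stays put. Rails beside it reach 86 mm.
- keeper_lid_handle (a point): Straight steel bar handle, 14 (x) x 70 (y) x 32 mm tall, mid-lid on the larger box (250 x 200 mm, fixed); point at its centre, 96 mm above the worktop; lid's top at 80. Axes of the box. The lid (120 x 104 mm) slides only along +x, away from the robot, 95 mm from shut (start) to fully open over a fixed deck; friction 2 N, stays put, does not lift. While latched it gives only 2 mm.
- small_latch_tab (a point): The same latch tab on the smaller box (185 x 200 mm, fixed), to stay latched; point at its centre, 98 mm above the worktop; axes of that box. The boxes stand side by side, in either order.
- small_lid_handle (a point): Round steel knob, 28 mm across, 34 mm tall, on the smaller box's lid, to stay shut; point inside the knob on its axis, 96 mm above the worktop; axes of that box.

How it is judged (in metres and radians):
On the way, in this order (a step that is already met when the one before it is completed fails the run):
1. the larger box's latch is slid back (at least 22 mm) while its lid is still shut (within 5 mm) (distance of keeper_latch_tab from where it was at the start of the episode above 0.022 m and distance of keeper_lid_handle from where it was at the start of the episode below 0.005 m), for 0.1 s.
2. the larger box's lid is slid open, at least 80 mm of its 95 (distance of keeper_lid_handle from where it was at the start of the episode above 0.08 m), for 0.2 s.
At the end, for the whole second after the job is handed in: The larger box's lid is open by at least 80 mm of its 95 mm, its latch is back by at least 18 mm, and the smaller box's latch and lid are within 10 mm of where they were (distance of keeper_lid_handle from where it was at the start of the episode above 0.08 m and distance of keeper_latch_tab from where it was at the start of the episode above 0.018 m and distance of each of small_lid_handle, small_latch_tab from where it was at the start of the episode below 0.01 m); the robot touches nothing.
It fails at once if the smaller box's latch or lid is moved by more than 10 mm (distance of any of small_latch_tab, small_lid_handle from where it was at the start of the episode above 0.01 m).
It also fails if it takes over 43 s, if anything falls off the work surface, if the arm or the gripper's body presses on something with over 40 N, if the wrist force passes 120 N, or if a joint passes its speed limit or range.

## Working session

There is one attempt and no reset: what is moved stays moved. The work goes in short steps, Python scripts to look and compute and a tool call to move; the robot and the scene stay as the last step left them, time stands still between calls to the robot, and variables do not carry over. Pictures are saved under pics/ and viewed, and the job is handed in when it is done.

Besides the shell and the picture viewer there is one more tool, called after "Emit:" by a JSON object that holds its "fn" and its "kwargs". drive_tool: Moves the arm, as the interface text tells. Its arguments: {"type":"object","properties":{"rows":{"type":"array"},"gripper":{"type":"number"},"newtons":{"type":"number"}},"required":["rows"]}

```bash
mkdir -p pics
cat > h.py <<'E'
import numpy as np, cv2
from bench import *
def grab(n,f):
    d=grab_frame(n); np.savez(''+f+'.npz',**d); cv2.imwrite('pics/'+f+'.png',d['pixels'][...,::-1]); return d
def cloud(d):
    D=d['depth']; f=240/np.tan(np.radians(d['fovy'])/2)
    v,u=np.mgrid[0:480,0:640]
    P=np.stack([(u-d['cx'])/f*D,(v-d['cy'])/f*D,D],-1)
    return (P-np.array(d['t']))@np.array(d['R'])
E
python3 - <<'E'
from h import *
for n in('scene','top'):
    d=grab(n,n+'0'); print(n,d['fovy'],d['cx'],d['cy'],d['R'],d['t'])
print(sense())
E
```

```text
scene 50.059861792118134 312.11377036211906 241.346264525885 [[-0.84720591 -0.53090671  0.01949913]
 [-0.30523209  0.45638381 -0.83579135]
 [ 0.43482815 -0.71403913 -0.54870083]] [455.14346463 266.47846666 771.50794803]
top 45.90465845317388 311.35145894014437 240.1494400785201 [[-0.02167086 -0.99969148 -0.01213786]
 [-0.9908716   0.02309227 -0.13281648]
 [ 0.1330558   0.00914881 -0.99106632]] [  26.94662489  551.8316576  1079.36306628]
{'clock': 0.1, 'joints': array([61.50669243, 33.92107949,  2.76982045, 92.22834352, -1.90806797,
       54.0143841 , -1.93028608]), 'joint_vel': array([ 0.04120816, -0.15791875, -0.0933121 , -0.07737247,  0.03739788,
       -0.00582151, -0.09251817]), 'tau': array([ 3.42696861e-03, -5.50000584e+01,  1.55312005e+00, -1.98822802e+01,
        9.82379133e-03,  3.85170541e-03, -2.57678700e-06]), 'position': array([ 284.55763125, -666.00663253,  230.25326339]), 'orientation': array([[ 9.19551031e-01,  3.92969513e-01, -9.28909589e-04],
       [ 3.92970588e-01, -9.19549217e-01,  1.83135841e-03],
       [-1.34510061e-04, -2.04906167e-03, -9.99997892e-01]]), 'contact_force': array([ 0.73276167,  0.84590714, -0.87369769]), 'torque': array([ 0.0096603 ,  0.00954248, -0.04236668]), 'finger_gap': 85.24784405379066}
```

View pics/scene0.png

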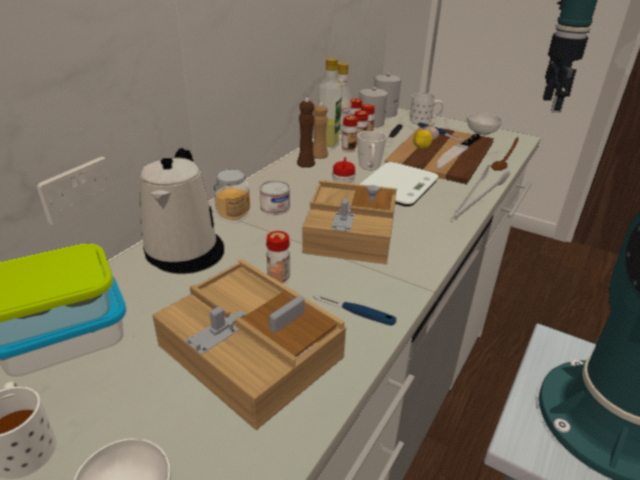

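View pics/top0.png

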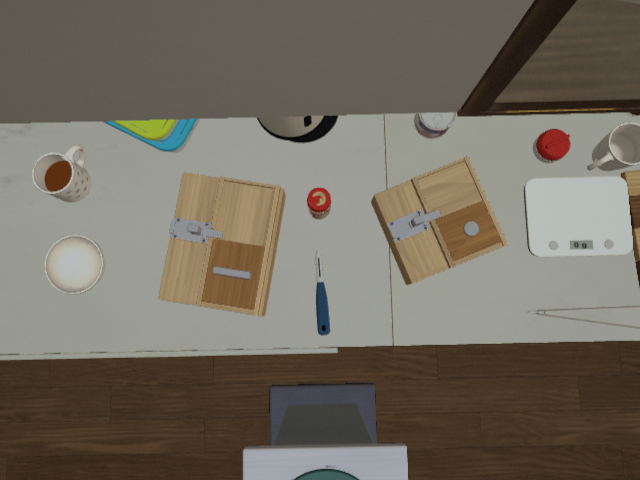

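The larger box (bar handle) stands left in the top view, with its tab near (193,229) and bar at (232,272). The small box, with its knob at (471,229), is on the right.

Run:
```python
from h import *
for n in('top','scene'):
    d=dict(np.load(n+'0.npz')); P=cloud(d)
    z=P[...,2]
    hsv=cv2.cvtColor(d['pixels'],cv2.COLOR_RGB2HSV)
    roi={'top':(150,320,150,510),'scene':(170,420,140,410)}[n]
    m=np.zeros(z.shape,bool); m[roi[0]:roi[1],roi[2]:roi[3]]=1
    m&=(z>92)&(z<125)&(hsv[...,1]<90)
    k,l,s,c=cv2.connectedComponentsWithStats(m.astype(np.uint8))
    for i in range(1,k):
        if s[i,4]<15: continue
        q=P[l==i]; t=q[q[:,2]>np.percentile(q[:,2],90)-6]
        r=cv2.minAreaRect(t[:,:2].astype(np.float32))
        print(n,c[i],s[i,4],'top mean',t.mean(0).round(1),r)
    if n=='top':
        for (u,v) in [(193,229),(232,272),(471,229),(300,60),(180,280),(295,115),(319,195),(225,255),(255,220)]: print((u,v),P[v,u].round(0))
        # keeper box top rect
        m=np.zeros(z.shape,bool); m[160:320,150:300]=1; m&=(z>55)
        q=P[m]; print(cv2.minAreaRect(q[:,:2].astype(np.float32)))
        m=np.zeros(z.shape,bool); m[150:290,365:515]=1; m&=(z>55)
        q=P[m]; print(cv2.minAreaRect(q[:,:2].astype(np.float32)))
    x=d['pixels']; r=(160,325,150,300) if n=='top' else (250,420,140,350)
    cv2.imwrite(f'pics/{n}z.png',cv2.resize(x[r[0]:r[1],r[2]:r[3],::-1],None,fx=3.5 if n=='top' else 3,fy=3.5 if n=='top' else 3,interpolation=cv2.INTER_CUBIC))
```

```text
top [417.37864078 220.29126214] 103 top mean [ 575.7 -183.4  114.6] ((575.8639526367188, -183.72857666015625), (13.636116027832031, 20.507972717285156), 20.99351692199707)
top [470.54494382 228.52247191] 178 top mean [ 557.2 -279.4  111.2] ((557.441162109375, -279.5333557128906), (25.921504974365234, 25.118757247924805), 40.59353256225586)
top [193.61320755 228.87735849] 106 top mean [569.  231.8 114.8] ((569.13525390625, 232.04727172851562), (20.112613677978516, 14.081533432006836), 79.31536865234375)
top [231.52542373 272.66440678] 295 top mean [486.3 161.7 111.5] ((486.2139587402344, 161.4302978515625), (68.59133911132812, 13.812393188476562), 79.29195404052734)
(193, 229) [568. 231. 115.]
(232, 272) [487. 160. 114.]
(471, 229) [ 556. -279.  112.]
(300, 60) [597.  14. 735.]
(180, 280) [477. 266.  68.]
(295, 115) [596.  22. 618.]
(319, 195) [628.  -2. 106.]
(225, 255) [522. 178.  78.]
(255, 220) [588. 121.  76.]
((537.7258911132812, 135.3128662109375), (306.6881103515625, 250.6014404296875), 79.42970275878906)
((549.9654541015625, -147.02899169921875), (185.12783813476562, 386.5056
[... 353 characters left out ...]
7), 76.75829315185547)
scene [344.53763441 205.17204301] 93 top mean [ 570.8 -179.4  112.6] ((571.2615966796875, -180.71604919433594), (13.715373039245605, 20.71725845336914), 20.562297821044922)
scene [177.66755319 228.41843972] 1128 top mean [791.   88.2 120.5] ((798.6387329101562, 79.70657348632812), (136.79986572265625, 58.02324676513672), 45.4879264831543)
scene [286.81852552 311.29300567] 529 top mean [481.3 166.7 109.9] ((482.0206604003906, 165.1748809814453), (69.07780456542969, 14.85586929321289), 79.07781219482422)
scene [217.01809955 315.91855204] 221 top mean [564.7 236.3 112.6] ((565.9456176757812, 235.23402404785156), (20.202974319458008, 15.489816665649414), 73.40784454345703)
```

View pics/topz.png

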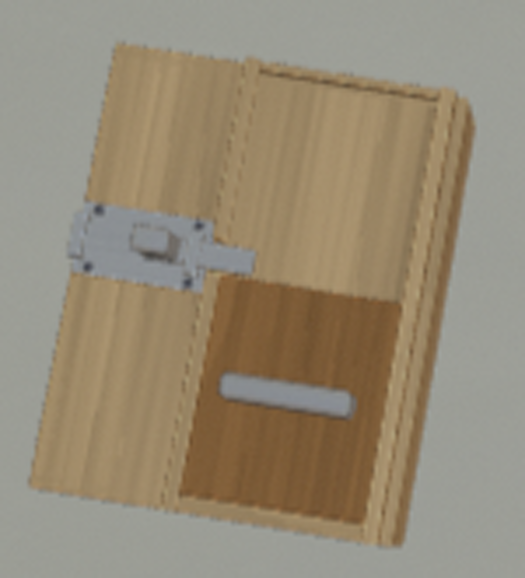

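View pics/scenez.png

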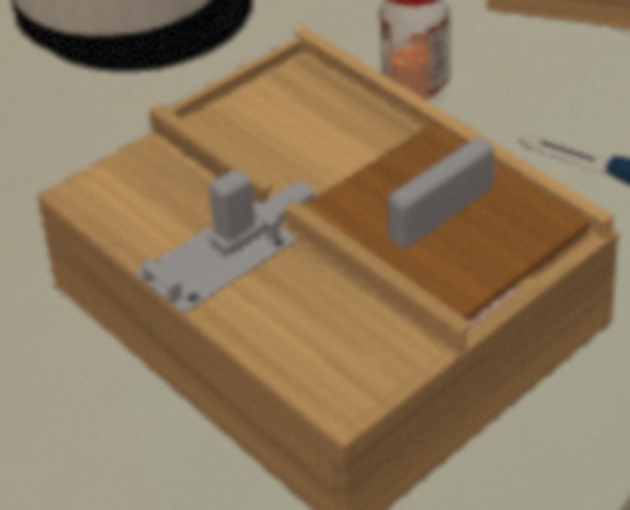

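Emit:
{"fn": "drive_tool", "kwargs": {"rows": [{"dx":0.03,"dy":-0.025,"wz":4},{"dx":0.06,"dy":-0.05,"wz":9},{"dx":0.09,"dy":-0.08,"wz":14},{"dx":0.12,"dy":-0.105,"wz":19},{"dx":0.15,"dy":-0.13,"wz":24},{"dx":0.18,"dy":-0.16,"wz":29},{"dx":0.21,"dy":-0.185,"wz":34},{"dx":0.24,"dy":-0.21,"wz":34}], "gripper": 0}}

```text
schema error: expected keys dx, dy, dz, wx, wy, wz
```

Emit:
{"fn": "drive_tool", "kwargs": {"rows": [{"dx":0.03,"dy":-0.025,"dz":0,"wx":0,"wy":0,"wz":4},{"dx":0.06,"dy":-0.05,"dz":0,"wx":0,"wy":0,"wz":9},{"dx":0.09,"dy":-0.08,"dz":0,"wx":0,"wy":0,"wz":14},{"dx":0.12,"dy":-0.105,"dz":0,"wx":0,"wy":0,"wz":19},{"dx":0.15,"dy":-0.13,"dz":0,"wx":0,"wy":0,"wz":24},{"dx":0.18,"dy":-0.16,"dz":0,"wx":0,"wy":0,"wz":29},{"dx":0.21,"dy":-0.185,"dz":0,"wx":0,"wy":0,"wz":34},{"dx":0.24,"dy":-0.21,"dz":0,"wx":0,"wy":0,"wz":34}], "gripper": 0}}

```text
clock: 0.77
position: [422.9, -376.2, 230.3]
orientation: [[0.982, -0.191, -0.002], [-0.191, -0.982, 0.003], [-0.002, -0.002, -1.0]]
contact_force: [1.3, 0.4, -0.1]
finger_gap: 0.2
```

Emit:
{"fn": "drive_tool", "kwargs": {"rows": [{"dx":0.003,"dy":-0.04,"dz":0,"wx":0,"wy":0,"wz":0},{"dx":0.006,"dy":-0.08,"dz":0,"wx":0,"wy":0,"wz":0},{"dx":0.009,"dy":-0.12,"dz":0,"wx":0,"wy":0,"wz":0},{"dx":0.012,"dy":-0.16,"dz":0,"wx":0,"wy":0,"wz":0},{"dx":0.015,"dy":-0.2,"dz":0,"wx":0,"wy":0,"wz":0},{"dx":0.018,"dy":-0.24,"dz":0,"wx":0,"wy":0,"wz":0},{"dx":0.021,"dy":-0.28,"dz":0,"wx":0,"wy":0,"wz":0},{"dx":0.025,"dy":-0.32,"dz":0,"wx":0,"wy":0,"wz":0}]}}

```text
clock: 1.43
position: [508.3, -64.9, 230.8]
orientation: [[0.982, -0.191, -0.002], [-0.191, -0.982, 0.003], [-0.003, -0.002, -1.0]]
contact_force: [0.4, -1.0, -0.5]
finger_gap: -0.4
```

Emit:
{"fn": "drive_tool", "kwargs": {"rows": [{"dx":0,"dy":-0.04,"dz":0,"wx":0,"wy":0,"wz":0},{"dx":0,"dy":-0.08,"dz":0,"wx":0,"wy":0,"wz":0},{"dx":0,"dy":-0.12,"dz":0,"wx":0,"wy":0,"wz":0},{"dx":0,"dy":-0.16,"dz":0,"wx":0,"wy":0,"wz":0},{"dx":0,"dy":-0.2,"dz":0,"wx":0,"wy":0,"wz":0},{"dx":0.001,"dy":-0.24,"dz":0.02,"wx":0,"wy":0,"wz":0},{"dx":0.001,"dy":-0.262,"dz":0.05,"wx":0,"wy":0,"wz":0},{"dx":0.001,"dy":-0.262,"dz":0.08,"wx":0,"wy":0,"wz":0}]}}

```text
clock: 2.1
position: [560.7, 201.8, 151.2]
orientation: [[0.983, -0.182, 0.002], [-0.182, -0.983, 0.009], [0.001, -0.01, -1.0]]
contact_force: [-0.4, 0.6, -0.4]
finger_gap: -0.1
```

Emit:
{"fn": "drive_tool", "kwargs": {"rows": [{"dx":0,"dy":0.008,"dz":0,"wx":0,"wy":0,"wz":0},{"dx":0,"dy":0.01,"dz":0.01,"wx":0,"wy":0,"wz":0},{"dx":0,"dy":0.01,"dz":0.025,"wx":0,"wy":0,"wz":0},{"dx":0,"dy":0.01,"dz":0.04,"wx":0,"wy":0,"wz":0},{"dx":0,"dy":0.01,"dz":0.054,"wx":0,"wy":0,"wz":0},{"dx":0,"dy":0.01,"dz":0.056,"wx":0,"wy":0,"wz":0},{"dx":0,"dy":0.01,"dz":0.056,"wx":0,"wy":0,"wz":0}]}}

```text
clock: 2.68
position: [559.3, 190.6, 95.6]
orientation: [[0.983, -0.184, 0.002], [-0.184, -0.983, 0.009], [0.001, -0.009, -1.0]]
contact_force: [0.1, -0.2, -0.5]
finger_gap: 0.1
```

Run:
```python
from h import *
s=sense();print(s['position'],s['contact_force'],s['joints'])
d=grab('scene','scene1')
cv2.imwrite('pics/s1z.png',cv2.resize(d['pixels'][150:420,100:420,::-1],None,fx=2.2,fy=2.2))
```

```text
[559.30048207 190.58169444  95.56907591] [ 0.06347932 -0.1954409  -0.5182596 ] [ -24.72842603   34.82201509    2.42105545  115.36099007   -3.6131449
   29.57559598 -120.21423408]
```

View pics/s1z.png

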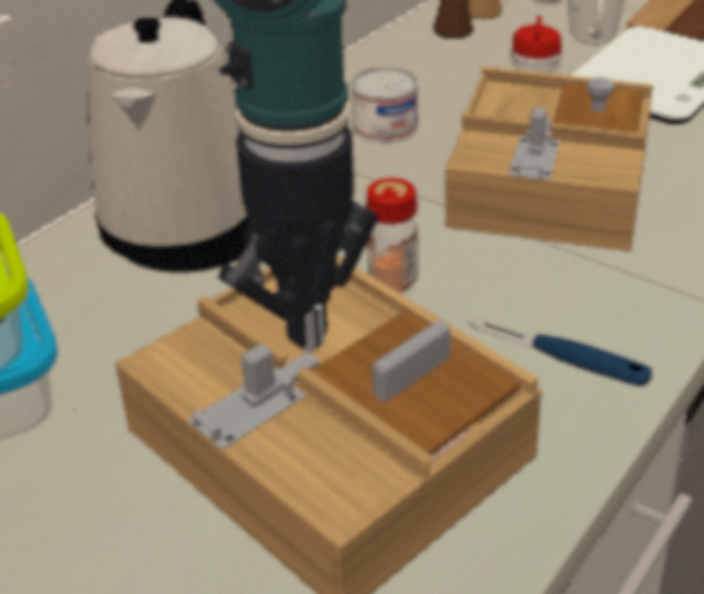

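The shut fingers (around (305,340) in the crop) stand in line with the tab at (258,370), clear of the bar. Push now.

Emit:
{"fn": "drive_tool", "kwargs": {"rows": [{"dx":0,"dy":-0.005,"dz":0,"wx":0,"wy":0,"wz":0},{"dx":0,"dy":-0.01,"dz":0,"wx":0,"wy":0,"wz":0},{"dx":0,"dy":-0.016,"dz":0,"wx":0,"wy":0,"wz":0},{"dx":0,"dy":-0.022,"dz":0,"wx":0,"wy":0,"wz":0},{"dx":0,"dy":-0.028,"dz":0,"wx":0,"wy":0,"wz":0},{"dx":0,"dy":-0.034,"dz":0,"wx":0,"wy":0,"wz":0},{"dx":0,"dy":-0.04,"dz":0,"wx":0,"wy":0,"wz":0},{"dx":0,"dy":-0.04,"dz":0,"wx":0,"wy":0,"wz":0}]}}

```text
clock: 3.4
position: [567.6, 232.6, 96.6]
orientation: [[0.983, -0.182, 0.005], [-0.182, -0.983, 0.011], [0.003, -0.011, -1.0]]
contact_force: [0.5, -0.3, 0.8]
finger_gap: 0.1
```

Run:
```python
from h import *
s=sense();print(s['position'],s['contact_force'])
d=grab('scene','scene2')
cv2.imwrite('pics/s2z.png',cv2.resize(d['pixels'][230:420,130:370,::-1],None,fx=3,fy=3))
```

```text
[567.57100716 232.55391518  96.5847722 ] [ 0.52368471 -0.33812603  0.81812221]
```

View pics/s2z.png

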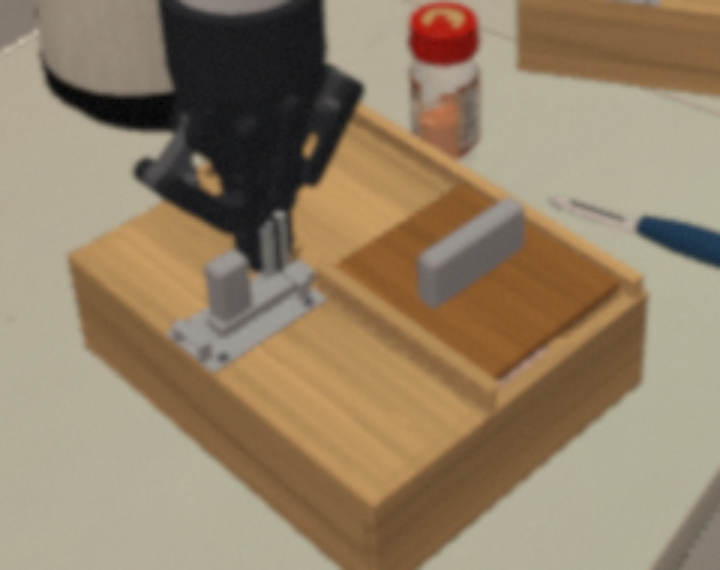

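The tab has moved clearly left on its plate, at (228,285) in the crop. The bolt is almost withdrawn, so I continue to the end of travel.

Emit:
{"fn": "drive_tool", "kwargs": {"rows": [{"dx":0,"dy":-0.003,"dz":0,"wx":0,"wy":0,"wz":0},{"dx":0,"dy":-0.006,"dz":0,"wx":0,"wy":0,"wz":0},{"dx":0,"dy":-0.008,"dz":0,"wx":0,"wy":0,"wz":0},{"dx":0,"dy":-0.009,"dz":0,"wx":0,"wy":0,"wz":0},{"dx":0,"dy":-0.009,"dz":0,"wx":0,"wy":0,"wz":0}]}}

```text
clock: 3.87
position: [568.7, 241.0, 96.4]
orientation: [[0.983, -0.182, 0.004], [-0.182, -0.983, 0.01], [0.002, -0.011, -1.0]]
contact_force: [0.1, -1.2, -0.2]
finger_gap: -0.2
```

```bash
cat >> h.py <<'E'
def meas(f):
    d=grab('scene',f); P=cloud(d); z=P[...,2]; hsv=cv2.cvtColor(d['pixels'],cv2.COLOR_RGB2HSV)
    m=(z>92)&(z<125)&(hsv[...,1]<90)&(hsv[...,2]>70); mm=np.zeros_like(m); mm[170:420,140:410]=1; m&=mm
    k,l,s,c=cv2.connectedComponentsWithStats(m.astype(np.uint8))
    for i in range(1,k):
        if s[i,4]<15: continue
        q=P[l==i]; t=q[q[:,2]>np.percentile(q[:,2],90)-6]
        print(c[i].round(0),s[i,4],t.mean(0).round(1),cv2.minAreaRect(t[:,:2].astype(np.float32)))
    x=sense(); print(x['clock'],x['position'].round(1),x['contact_force'].round(1))
    return d
E
python3 - <<'E'
from h import *
meas('scene3')
E
```

```text
[235. 178.] 275 [ 846.3 -151.9  107.6] ((846.9222412109375, -155.6572723388672), (39.35369110107422, 63.63308334350586), 39.72630310058594)
[372. 190.] 104 [ 552.4 -275.   109. ] ((553.2442016601562, -276.9679870605469), (23.615137100219727, 27.81224822998047), 74.65039825439453)
[345. 205.] 92 [ 570.8 -179.6  112.5] ((570.5504150390625, -179.91848754882812), (12.78750228881836, 18.820091247558594), 28.479503631591797)
[160. 231.] 546 [814.1 112.6 120.6] ((823.235595703125, 111.71724700927734), (87.21092987060547, 19.076969146728516), 7.528682708740234)
[287. 311.] 535 [481.4 167.  109.8] ((482.749267578125, 164.473876953125), (71.42550659179688, 15.016335487365723), 80.23478698730469)
[217. 317.] 125 [556.5 243.3 120.3] ((556.8173828125, 240.01864624023438), (19.08896827697754, 6.054488658905029), 80.10944366455078)
[201. 325.] 235 [570.  265.3 112.6] ((570.87890625, 263.27569580078125), (22.150712966918945, 14.873194694519043), 82.78352355957031)
3.9167 [568.7 241.   96.4] [-0.5 -1.1 -1. ]
```

Emit:
{"fn": "drive_tool", "kwargs": {"rows": [{"dx":0,"dy":-0.002,"dz":0,"wx":0,"wy":0,"wz":0},{"dx":0,"dy":-0.004,"dz":0,"wx":0,"wy":0,"wz":0},{"dx":0,"dy":-0.005,"dz":0,"wx":0,"wy":0,"wz":0},{"dx":0,"dy":-0.005,"dz":0,"wx":0,"wy":0,"wz":0}]}}

```text
clock: 4.25
position: [569.2, 243.8, 96.4]
orientation: [[0.983, -0.183, 0.002], [-0.183, -0.983, 0.007], [0.001, -0.008, -1.0]]
contact_force: [-1.7, -4.5, 1.6]
finger_gap: 0.2
```

Run:
```python
from h import *
meas('scene4')
```

```text
[234. 178.] 318 [ 848.5 -150.3  107.9] ((849.6661376953125, -154.4299774169922), (45.22214889526367, 66.28704833984375), 42.726234436035156)
[372. 190.] 102 [ 552.7 -274.8  109.4] ((553.1831665039062, -278.0178527832031), (25.402576446533203, 23.977558135986328), 79.26323699951172)
[345. 205.] 94 [ 570.7 -178.9  112.6] ((571.0765991210938, -179.57351684570312), (13.510504722595215, 21.912994384765625), 21.490995407104492)
[158. 231.] 517 [815.7 113.6 120.1] ((825.0103759765625, 112.51445007324219), (84.97650909423828, 18.561779022216797), 4.561117649078369)
[287. 311.] 531 [481.5 167.2 109.9] ((482.2987976074219, 164.41732788085938), (70.10469055175781, 16.202640533447266), 78.3149642944336)
[205. 323.] 353 [565.5 259.4 115.2] ((567.4962768554688, 256.83660888671875), (41.80646514892578, 17.821977615356445), 68.256591796875)
4.3 [569.2 243.8  96.4] [-1.4 -4.5  1.6]
```

The force rise to 4.5 N shows the latch is at its stop. Now retreat, rise and move behind the bar.

Emit:
{"fn": "drive_tool", "kwargs": {"rows": [{"dx":0,"dy":0.015,"dz":0,"wx":0,"wy":0,"wz":0},{"dx":0,"dy":0.02,"dz":-0.02,"wx":0,"wy":0,"wz":0},{"dx":0,"dy":0.02,"dz":-0.05,"wx":0,"wy":0,"wz":0},{"dx":-0.02,"dy":0.04,"dz":-0.06,"wx":0,"wy":0,"wz":0},{"dx":-0.05,"dy":0.06,"dz":-0.06,"wx":0,"wy":0,"wz":0},{"dx":-0.08,"dy":0.08,"dz":-0.06,"wx":0,"wy":0,"wz":0},{"dx":-0.105,"dy":0.095,"dz":-0.06,"wx":0,"wy":0,"wz":0},{"dx":-0.114,"dy":0.095,"dz":-0.06,"wx":0,"wy":0,"wz":0}]}}

```text
clock: 4.97
position: [433.4, 167.3, 155.3]
orientation: [[0.983, -0.185, -0.004], [-0.185, -0.983, 0.005], [-0.005, -0.004, -1.0]]
contact_force: [-0.5, -0.9, -0.3]
finger_gap: 0.1
```

Run:
```python
from h import *
meas('scene5')
```

```text
[231. 178.] 416 [ 853.9 -146.2  107.6] ((856.589111328125, -149.33131408691406), (62.2851676940918, 66.75936889648438), 38.244468688964844)
[372. 190.] 103 [ 552.1 -274.7  109.3] ((553.3131713867188, -276.80853271484375), (25.2847900390625, 26.59677505493164), 11.023213386535645)
[347. 205.] 22 [ 566.6 -182.8  112.4] ((566.5233154296875, -183.5458221435547), (2.2883825302124023, 15.717267990112305), 28.69552993774414)
[212. 215.] 18 [769.7  14.4 120. ] ((769.73046875, 14.941841125488281), (1.4573577642440796, 5.00431489944458), 21.09221839904785)
[177. 229.] 1086 [790.5  90.3 120.5] ((801.6610107421875, 83.72737121582031), (131.60455322265625, 54.90407943725586), 41.95356369018555)
[287. 311.] 531 [481.5 167.1 109.8] ((482.1036376953125, 164.64654541015625), (69.24917602539062, 15.097711563110352), 79.41922760009766)
[200. 326.] 230 [570.5 267.9 112.8] ((571.5093383789062, 267.25640869140625), (19.409366607666016, 15.02401065826416), 68.8531723022461)
5.0167 [434.1 169.4 155.4] [-2.1  0.3  0.1]
```

Emit:
{"fn": "drive_tool", "kwargs": {"rows": [{"dx":0,"dy":-0.002,"dz":0.01,"wx":0,"wy":0,"wz":0},{"dx":0,"dy":-0.003,"dz":0.025,"wx":0,"wy":0,"wz":0},{"dx":0,"dy":-0.003,"dz":0.04,"wx":0,"wy":0,"wz":0},{"dx":0,"dy":-0.003,"dz":0.055,"wx":0,"wy":0,"wz":0},{"dx":0,"dy":-0.003,"dz":0.059,"wx":0,"wy":0,"wz":0},{"dx":0,"dy":-0.003,"dz":0.059,"wx":0,"wy":0,"wz":0}]}}

```text
clock: 5.52
position: [435.2, 173.3, 95.0]
orientation: [[0.983, -0.183, -0.004], [-0.183, -0.983, 0.006], [-0.005, -0.006, -1.0]]
contact_force: [-1.1, -0.2, -0.5]
finger_gap: 0.2
```

Run:
```python
from h import *
s=sense();print(s['position'],s['contact_force'],s['joints'])
d=grab('scene','scene6')
cv2.imwrite('pics/s6z.png',cv2.resize(d['pixels'][230:420,130:370,::-1],None,fx=3,fy=3))
```

```text
[435.2241188  173.29338032  94.99061246] [-1.0889083  -0.15276568 -0.51078741] [ -28.50868991   29.24265057    2.03054465  130.41128382   -4.07209752
   20.43611605 -123.4539483 ]
```

View pics/s6z.png

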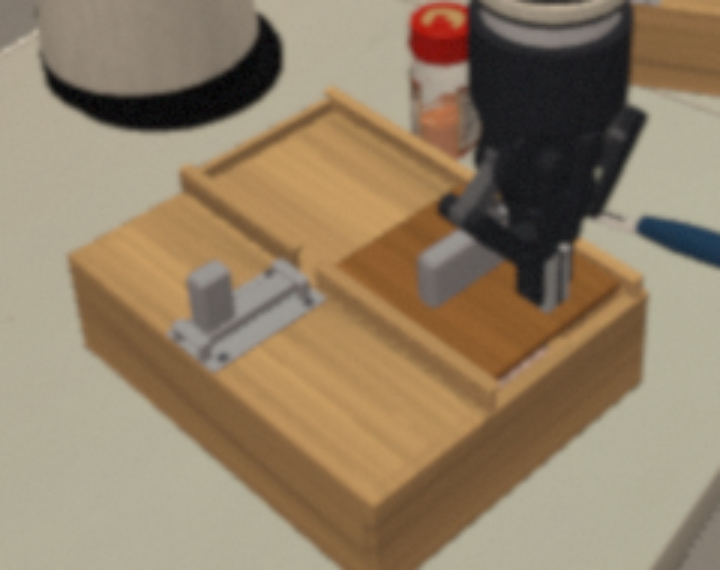

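The bolt is fully withdrawn, with the tab at (210,295) in the crop. The fingers at (545,285) stand behind the bar's middle. Push the lid.

Emit:
{"fn": "drive_tool", "kwargs": {"rows": [{"dx":0.01,"dy":0,"dz":0,"wx":0,"wy":0,"wz":0},{"dx":0.02,"dy":0,"dz":0,"wx":0,"wy":0,"wz":0},{"dx":0.03,"dy":0,"dz":0,"wx":0,"wy":0,"wz":0},{"dx":0.037,"dy":0,"dz":0,"wx":0,"wy":0,"wz":0},{"dx":0.044,"dy":0,"dz":0,"wx":0,"wy":0,"wz":0},{"dx":0.052,"dy":0,"dz":0,"wx":0,"wy":0,"wz":0},{"dx":0.06,"dy":0,"dz":0,"wx":0,"wy":0,"wz":0},{"dx":0.06,"dy":0,"dz":0,"wx":0,"wy":0,"wz":0}]}}

```text
clock: 6.23
position: [496.8, 161.9, 95.7]
orientation: [[0.983, -0.184, -0.0], [-0.184, -0.983, 0.007], [-0.001, -0.007, -1.0]]
contact_force: [-0.6, -0.6, -0.4]
finger_gap: 0.0
```

Run:
```python
from h import *
d=meas('scene7')
cv2.imwrite('pics/s7z.png',cv2.resize(d['pixels'][230:420,130:370,::-1],None,fx=3,fy=3))
```

```text
[231. 178.] 414 [ 854.2 -146.1  107.6] ((855.2844848632812, -147.35379028320312), (62.76180648803711, 62.6544303894043), 36.62117385864258)
[372. 190.] 105 [ 552.1 -275.   109.2] ((552.9031982421875, -276.452880859375), (24.98484230041504, 26.08892250061035), 79.84805297851562)
[345. 205.] 92 [ 570.4 -179.2  112. ] ((571.3870239257812, -181.56614685058594), (12.689708709716797, 20.23710823059082), 12.79370403289795)
[177. 229.] 1087 [791.2  89.8 120.6] ((800.6915893554688, 84.1315689086914), (131.50196838378906, 54.04124450683594), 42.68735885620117)
[212. 215.] 15 [769.5  14.1 117.2] ((769.5940551757812, 14.293383598327637), (1.144325613975525, 6.765822410583496), 23.9050350189209)
[285. 306.] 110 [484.7 164.4 121.2] ((483.7629699707031, 163.71920776367188), (15.39466667175293, 5.743155479431152), 66.9717788696289)
[265. 308.] 239 [514.1 180.  109.5] ((514.371337890625, 178.33938598632812), (30.57485008239746, 15.153090476989746), 78.12646484375)
[200. 326.] 232 [570.4 268.  112.7] ((571.6787719726562, 267.0389404296875), (18.4224853515625, 15.69345474243164), 75.48363494873047)
6.2833 [496.2 161.9  95.6] [ 0.1 -0.3  0.8]
```

View pics/s7z.png

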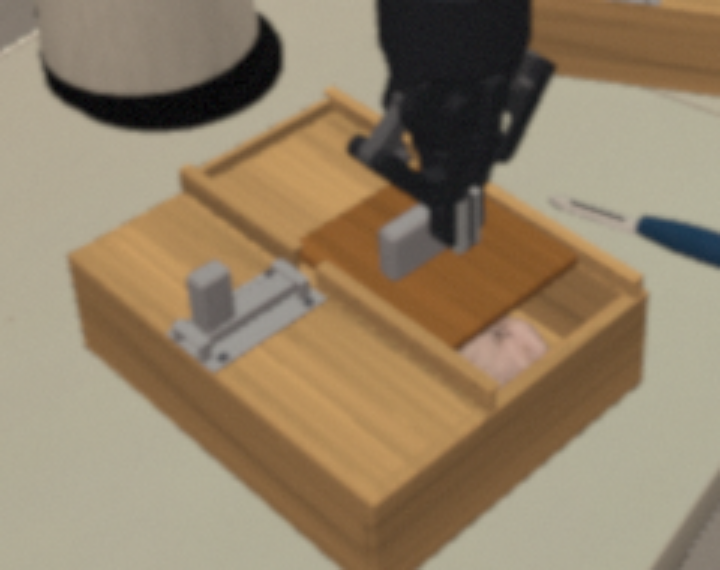

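The lid is sliding, with the garlic showing at (505,355). It has moved about 30 mm, so I push on.

Emit:
{"fn": "drive_tool", "kwargs": {"rows": [{"dx":0.008,"dy":0,"dz":0,"wx":0,"wy":0,"wz":0},{"dx":0.016,"dy":0,"dz":0,"wx":0,"wy":0,"wz":0},{"dx":0.025,"dy":0,"dz":0,"wx":0,"wy":0,"wz":0},{"dx":0.034,"dy":0,"dz":0,"wx":0,"wy":0,"wz":0},{"dx":0.043,"dy":0,"dz":0,"wx":0,"wy":0,"wz":0},{"dx":0.052,"dy":0,"dz":0,"wx":0,"wy":0,"wz":0},{"dx":0.058,"dy":0,"dz":0,"wx":0,"wy":0,"wz":0},{"dx":0.06,"dy":0,"dz":0,"wx":0,"wy":0,"wz":0}]}}

```text
clock: 6.95
position: [557.1, 150.2, 95.5]
orientation: [[0.983, -0.185, 0.001], [-0.185, -0.983, 0.007], [-0.0, -0.007, -1.0]]
contact_force: [-2.0, 0.5, -0.5]
finger_gap: 0.2
```

Emit:
{"fn": "drive_tool", "kwargs": {"rows": [{"dx":0.001,"dy":0,"dz":0,"wx":0,"wy":0,"wz":0},{"dx":0.002,"dy":0,"dz":0,"wx":0,"wy":0,"wz":0},{"dx":0.003,"dy":0,"dz":0,"wx":0,"wy":0,"wz":0}]}}

```text
clock: 7.2
position: [559.9, 149.7, 95.5]
orientation: [[0.983, -0.185, 0.001], [-0.185, -0.983, 0.007], [-0.0, -0.007, -1.0]]
contact_force: [-2.1, 0.1, -0.7]
finger_gap: -0.1
```

Run:
```python
from h import *
d=meas('scene8')
```

```text
[221. 179.] 108 [ 867.2 -129.3  107.4] ((868.7246704101562, -131.61358642578125), (20.77056884765625, 53.17459487915039), 40.19600296020508)
[372. 190.] 102 [ 552.1 -273.9  109.2] ((553.3760375976562, -276.5648193359375), (26.410247802734375, 26.254135131835938), 80.28721618652344)
[345. 205.] 93 [ 570.4 -179.4  112.6] ((571.359130859375, -179.21347045898438), (13.352181434631348, 20.565778732299805), 17.968708038330078)
[212. 215.] 17 [768.5  15.6 120.3] ((768.328125, 15.22504997253418), (1.7164475917816162, 5.55310583114624), 37.39455032348633)
[176. 229.] 1090 [791.4  89.4 120.4] ((801.5545043945312, 83.58168029785156), (131.55821228027344, 55.94392395019531), 42.35655975341797)
[259. 287.] 112 [548.4 151.6 119.1] ((548.0146484375, 149.1868438720703), (19.827838897705078, 6.317138671875), 74.89138793945312)
[238. 291.] 223 [577.1 169.  109.6] ((578.1806030273438, 166.77902221679688), (32.270606994628906, 15.80249309539795), 82.70700073242188)
[200. 326.] 227 [570.4 268.  112.6] ((571.3334350585938, 267.7908020019531), (20.42815399169922, 14.81472396850586), 81.56930541992188)
7.25 [560.1 149.7  95.5] [-1.4  0.2 -1.4]
```

Emit:
{"fn": "drive_tool", "kwargs": {"rows": [{"dx":0.001,"dy":0,"dz":0,"wx":0,"wy":0,"wz":0},{"dx":0.003,"dy":0,"dz":0,"wx":0,"wy":0,"wz":0},{"dx":0.004,"dy":0,"dz":0,"wx":0,"wy":0,"wz":0},{"dx":0.005,"dy":0,"dz":0,"wx":0,"wy":0,"wz":0}]}}

```text
clock: 7.58
position: [561.3, 149.4, 95.5]
orientation: [[0.983, -0.184, -0.006], [-0.184, -0.983, 0.007], [-0.007, -0.005, -1.0]]
contact_force: [-8.7, 2.4, 7.0]
finger_gap: 0.1
```

The force rise to about 9 N means the lid is at its stop. Back off and rise clear.

Emit:
{"fn": "drive_tool", "kwargs": {"rows": [{"dx":-0.015,"dy":0,"dz":0,"wx":0,"wy":0,"wz":0},{"dx":-0.03,"dy":0,"dz":0,"wx":0,"wy":0,"wz":0},{"dx":-0.04,"dy":0,"dz":-0.02,"wx":0,"wy":0,"wz":0},{"dx":-0.05,"dy":0,"dz":-0.06,"wx":0,"wy":0,"wz":0},{"dx":-0.06,"dy":0,"dz":-0.1,"wx":0,"wy":0,"wz":0},{"dx":-0.06,"dy":0,"dz":-0.13,"wx":0,"wy":0,"wz":0},{"dx":-0.06,"dy":0,"dz":-0.13,"wx":0,"wy":0,"wz":0},{"dx":-0.06,"dy":0,"dz":-0.13,"wx":0,"wy":0,"wz":0}]}}

```text
clock: 8.25
position: [505.9, 160.2, 228.7]
orientation: [[0.983, -0.184, 0.002], [-0.184, -0.983, 0.009], [0.0, -0.01, -1.0]]
contact_force: [-0.3, -0.4, -0.9]
finger_gap: 0.0
```

Run:
```python
from h import *
d=meas('scene9')
cv2.imwrite('pics/s9z.png',cv2.resize(d['pixels'][130:420,100:420,::-1],None,fx=2,fy=2))
```

```text
[231. 178.] 419 [ 853.8 -146.4  107.7] ((854.900146484375, -147.47125244140625), (62.44695281982422, 64.18659210205078), 41.85166931152344)
[372. 190.] 105 [ 552.2 -274.6  109.2] ((553.0385131835938, -276.2441711425781), (26.829513549804688, 25.986482620239258), 47.521087646484375)
[345. 205.] 90 [ 570.8 -179.7  112.3] ((571.5721435546875, -180.1407928466797), (14.559042930603027, 21.39569091796875), 11.073238372802734)
[212. 215.] 17 [768.7  15.1 119.5] ((768.7356567382812, 14.844148635864258), (1.485778570175171, 5.590081691741943), 36.88772201538086)
[176. 229.] 1075 [791.5  90.8 120.4] ((800.4669799804688, 84.75047302246094), (131.609375, 53.961063385009766), 42.20608901977539)
[247. 285.] 483 [574.6 149.6 109.8] ((575.4617309570312, 147.27059936523438), (69.92718505859375, 16.51762580871582), 79.87176513671875)
[200. 326.] 228 [570.6 268.  113. ] ((571.1961059570312, 267.196044921875), (19.840961456298828, 14.101387977600098), 80.61433410644531)
8.3 [504.5 159.7 226.9] [ 0.2  0.5 -0.6]
```

View pics/s9z.png

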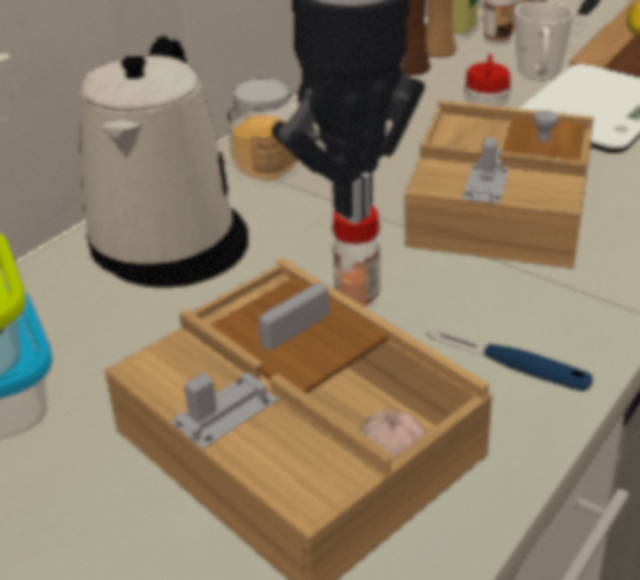

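The lid is fully open, with the bar at (295,315) in the crop and the garlic visible at (393,432). The tab at (200,398) is back, the gripper hangs free, and the small box is untouched.

```bash
python3 -c "
from bench import *
print(sign_off())"
```

```text
the job is handed in; nothing more can be done
None
```

The larger box is unlatched and its lid is fully open, with the garlic in view. I pushed both with the shut fingers, and the job is handed in at about 8.3 s of the 43 s allowed.

- **Latch:** I pushed the steel tab along the box's +y until the force rose to about 4.5 N. The camera puts it about 32 mm back, of a possible 34, and the lid had not moved at that point.
- **Lid:** I pushed the bar handle along +x until the force rose to about 9 N. The camera puts the lid 95 mm open, of a possible 95.
- **Smaller box:** its latch and knob measured within 1 mm of where they started.
- **Arm:** I backed it off and raised it about 110 mm above the bar, where the force reading was about 0 N.

No check failed. The two cameras placed the same points up to about 6 mm apart, so the distances above compare before and after readings from the scene camera only.

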